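# Lay out the printer drive kit on the board

## Robot

A 6-joint arm with a two-finger parallel gripper is mounted at the origin on the work surface. World frame = base frame: x ahead of the robot, y to its left, z up, the work surface at z = 0. Lengths are in mm, angles in rad, forces in N, time in s.
With the tool pointing down it reaches from about 275 to 750 mm from the base axis. Payload 10.2 kg.
Tool frame: the origin (TCP) lies at the very end of the fingers, on their centre line; the grasp point (between the pads) lies 19 mm behind it (ctrl.hold_point_z is the distance from the TCP to the grasp point, in mm); z points along the fingers, y is the direction in which the jaws open and shut (so a half turn about z gives the same grasp; the last joint's range is limited). The gripper opens to 85 mm and grips with 20 to 120 N. Pads are 22 mm wide; open, the fingers measure 114 mm over their backs; the gripper's body (76 mm by 85 mm) begins 54 mm behind the grasp point. The pads swing forward as they close: fully open they stand 13 mm farther back than shut.
Start: joints at [0.881, 0.313, 1.498, -0, 1.331, -0.223], TCP at [236.279, 468.832, 231.294] pointing down, gripper open.
Joint ranges: [-2.94, 2.94], [-0.97, 2.17], [0.19, 2.56], [-1.23, 4.37], [0.02, 3.11], [-2.88, 2.88]. Speed limits (rad/s): [2.39, 2.39, 3.01, 3.14, 3.14, 3.14].

## Interface

Orientations are given as a unit quaternion [w, x, y, z].
In Python, from rig import readout, cams, workorder, spotter, ctrl gives the robot as it stands.
- The arm moves only by the tool step_arm, never from a script. Its argument "plan" is text: rows parted by semicolons, each of 5 numbers parted by spaces: the shift along the tool's x, y, z in cm, then the turn about the tool's z in degrees, then the opening in per cent of the stroke, from 0 (shut) to 100 (fully open). In form: x y z twist gripper; .... A call has 1 to 10 rows; each row is the pose to reach, as a shift and turn from the pose commanded when the call began, along the tool's axes at that moment; what a row does not reach only later rows make up. A row lasts 1/10 s, in which the tool goes at most 50 mm and 8.59 degrees, less where a joint would pass 70% of its speed; a pose out of reach is approached as far as the arm can. A call with a gripper value outside its range is refused whole. The fingers move at their own pace and stop on an object; "grip_force" is the grip in N (left out, the last holds). Time passes only in rows, so rows that repeat a pose let the fingers close. It gives the time, the measured TCP pose, the force and the opening at its end, in the units of the state.
- readout.sense(): the state, without advancing time (a new reading comes with each control period).
- cams.capture(name): name is "side" or "top" or "wrist"; returns (picture, depth): 400x640x3 uint8, red, green, blue; 400x640 float32, mm along the optical axis (not along the pixel's ray), 0 where there is no reading.
- cams.camera_info(name): a dict with "vfov" (degrees; the focal length in pixels is half the picture's height over the tangent of half this angle, whatever the lens; pixels are square), "cx", "cy" (the principal point, pixels), "rvec" (rotation vector, rad) and "tvec" (3), from world to camera coordinates, as OpenCV has them. Camera axes: x right, y down, z forward; pixel columns grow to the right and rows downward; lengths in mm; the calibration is good to about 2 mm. A picture is of the moment at which its call begins: read the wrist's pose just before it. camera_info takes no time and is no camera call; for the wrist camera it gives the pose at the moment of the call.
- workorder.finish_job(): hands the job in, once; it reports no verdict.
Trained networks look in the newest picture that a camera, given by its name, has taken for a name from the list of things; names that differ only in an ending like _2 or _b are one class to them, and where a whole thing is asked for, a point or a joint stands for the part that bears it (a point fixed in the world has none). Each returns a list of dicts, best first, with "conf" (0 to 1); they miss things now and then, are a little off and sometimes report something else, mostly with a low value. They report only what shows in the picture. A call takes as long as a camera call. They do not tell look-alikes from the thing itself.
- spotter.regions_of(camera, target): "pixels" (400x640 bool, what is visible of it) and "extent" ([centre column, centre row, width, height] in pixels, round what is visible of it).
The state is a dict: "time_s": time; "joints": joint angles; "dq": joint speeds; "tau": joint torques, N m; "eef_pos": TCP position; "ee_rot": TCP orientation; "force": force on the tool from outside, world axes, zero at the start; "wrist_torque": the same for the moment, N m; "grip_width": opening from 0.0 (shut) to 1.0 (fully open).
Only numpy, scipy, OpenCV 4.12 (cv2) and the standard library are available. Lean on these libraries where they do the work, as an engineer would, in place of code of your own. Each camera call takes 0.05 s, during which the arm holds its last target. There are 200 camera calls.

## Task

Lay out the printer drive kit on the plywood board: push the thin aluminium plate out of the open end of its tray and lay it flat, centred on the ring mark midway between the tall and the flat motor, then stand the yellow bracket upright on the middle of the plate. Set the gear, hub up, centred on the ring mark midway between the tall motor and the fan, and lay the bearing flat on top of the flat motor with the shaft through its hole. Do not shift the motors or the fan, and leave everything released and at rest.

Things in the scene. Friction and masses are not known exactly. Their poses are not given: they have to be found in the camera images.
- board: Fixed plywood board 256 (x) x 240 (y) x 6 mm; origin at the centre of its underside. Tall motor, flat motor and fan stand loose on it at board x, y = (78, 0), (-78, 90), (-78, -90) mm, which of them where changes. Three flush dark ring marks, 26 mm across, lie midway between each pair, at (-78, 0), (0, 45), (0, -45) mm.
- tray: Fixed grey tray: block 160 (x) x 76 (y) mm, flat bed 40 mm above its underside; origin at the centre of the underside. Side rails along x, 8 mm wide and 8 mm higher than the bed, leave a 60 mm wide channel, open at both ends; push the plate out at the -x end, which looks roughly to the robot. The loose parts lie on the table beside it.
- plate_c (a point): Loose aluminium plate 80 (x) x 56 (y) x 5 mm, 50 g, dark disc on top; point at its centre. Starts flat on the tray's bed between the rails, long side along the tray, where its sides cannot be gripped. 40 mm of bed behind it (+x) is free: closed fingertips there push it until 30 mm stick out at the -x end (it tips off at 40); grip that end across the 56 mm, fingertips level with its underside.
- bracket_c (a point): Loose yellow printed bracket, an inverted T: foot 44 (x) x 40 (y) x 6 mm, with an upright rib 36 mm long (x) and 10 mm thick (y) along its middle up to 36 mm. This point is its centre, 18 mm above its underside. About 30 g. Grip the rib across its 10 mm. Starts on the table beside the tray.
- gear_c (a point): Loose yellow printed gear, 49 mm across the teeth, 10 mm thick, with a round hub 22 mm across on top, up to 28 mm. This point is on its axis, 14 mm above its underside. About 25 g. Grip the hub. Starts on the table beside the tray.
- bearing_c (a point): Loose steel ball bearing, a ring 40 mm outside, hole 18 mm, 12 mm high, 65 g. This point is its centre, 6 mm above its underside. Starts flat on the table beside the tray. (A glass jar with a white cap beside the tray, 38 mm across and 34 mm high, is not part of the job.)
- tall_motor_c (a point): Tall stepper motor, loose on the board, 42 x 42 x 40 mm high, black and aluminium, shaft (5 mm thick, 18 mm long) pointing up from a round boss 22 mm across and 2 mm high. This point is the centre of its 40 mm high body, 20 mm above its underside. 280 g.
- flat_motor_c (a point): Flat stepper motor, loose on the board, like the tall one but 35 x 35 mm and only 22 mm high (same boss; shaft ends 18 mm above that face). This point is the centre of its 22 mm high body, 11 mm above its underside, so the boss ends 13 mm and the shaft 29 mm above it. The bearing rests on the boss with the shaft in its hole. 150 g.
- fan_c (a point): Black square fan lying flat, loose on the board, 40 x 40 x 20 mm, round opening with grey blades; this point is its centre, 10 mm above its underside. 60 g.
Mind the look-alikes: they are no part of the job. What is meant by the part that bears bearing_c is not green or turquoise, and is the smaller of those in its own colour.

How it is judged:
By the outcome, as a careful person would: the job done as asked, in the order asked, and still so for the second after the job is handed in, with the robot touching nothing.
It also fails if it takes over 112 s, if anything falls off the work surface, if the arm or the gripper's body presses on something with over 40 N, if the wrist force passes 120 N, or if a joint passes its speed limit or range.

## Working session

There is one attempt and no reset: what is moved stays moved. The work goes in short steps, Python scripts to look and compute and a tool call to move; the robot and the scene stay as the last step left them, time stands still between calls to the robot, and variables do not carry over. Pictures are saved under pics/ and viewed, about 12 in all and at most 16, crops included, and the job is handed in when it is done.

Besides the shell and the picture viewer there is one more tool, called in YAML: its name, and indented under it one key for each argument. step_arm: Moves the arm, as the interface text tells. Its arguments: {"type":"object","properties":{"plan":{"type":"string"},"grip_force":{"type":"number"}},"required":["plan"]}

```bash
ls; mkdir -p pics; python3 - <<'E'
from rig import readout,cams,ctrl
import cv2
s=readout.sense();print({k:s[k] for k in('time_s','eef_pos','ee_rot','force','grip_width')},ctrl.hold_point_z)
for n in('top','side'):
    p,d=cams.capture(n);print(n,cams.camera_info(n));cv2.imwrite(f'pics/{n}0.png',p[:,:,::-1])
E
```

```text
pics
{'time_s': 0.0, 'eef_pos': array([236.08780629, 468.63577331, 230.74040136]), 'ee_rot': array([-2.77390044e-04,  2.31261938e-01,  9.72891314e-01, -5.74819716e-04]), 'force': array([-0.29083683,  0.80961398, -0.13575696]), 'grip_width': 0.9993906189247326} 18.700000000000003
top {'vfov': 50.807350756549994, 'cx': 316.30085697597275, 'cy': 194.64452958668784, 'rvec': array([ 2.11620934, -2.13541218,  0.16245791]), 'tvec': array([-36.02736163, 514.68054097, 859.79110873])}
side {'vfov': 54.66141164544698, 'cx': 317.37066613796736, 'cy': 206.16338634979326, 'rvec': array([ 2.26480349, -0.64317913,  0.25911231]), 'tvec': array([-429.18463312,  209.12121128,  745.85509746])}
```

View pics/top0.png

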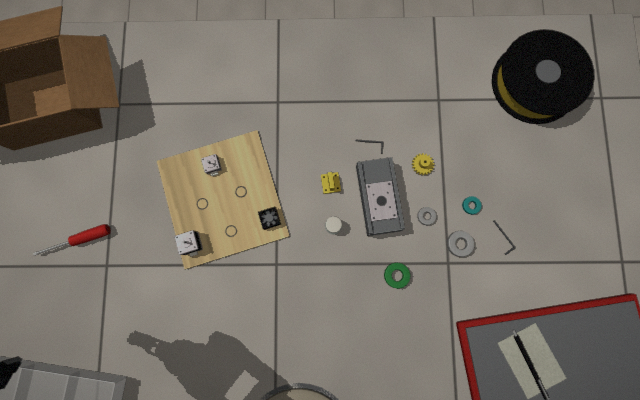

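View pics/side0.png

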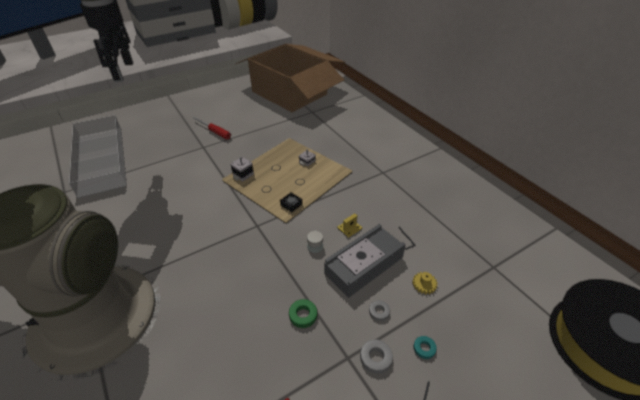

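```bash
cat > h.py <<'E'
import numpy as np,cv2
from rig import readout,cams,ctrl,spotter
def cloud(n,d,info=None):
    i=info or cams.camera_info(n);f=200/np.tan(np.radians(i['vfov'])/2)
    v,u=np.mgrid[:400,:640];P=np.stack([(u-i['cx'])/f*d,(v-i['cy'])/f*d,d],-1)
    R=cv2.Rodrigues(np.array(i['rvec']))[0]
    return (P-np.array(i['tvec']))@R
def proj(n,X,info=None):
    i=info or cams.camera_info(n);f=200/np.tan(np.radians(i['vfov'])/2)
    K=np.array([[f,0,i['cx']],[0,f,i['cy']],[0,0,1]])
    return cv2.projectPoints(np.array(X,float).reshape(-1,3),np.array(i['rvec']),np.array(i['tvec']),K,None)[0].reshape(-1,2)
def topfit(W,m,lo,hi):
    "min-area rectangle of cloud points in mask with lo<z<hi"
    q=W[m&(W[...,2]>lo)&(W[...,2]<hi)]
    if len(q)<5:return None
    (c,wh,a)=cv2.minAreaRect(q[:,:2].astype(np.float32))
    return np.round(c,1),np.round(wh,1),round(a,1),np.round(np.median(q[:,2]),1),len(q)
E
python3 - <<'E'
from h import *
p,d=cams.capture('top');W=cloud('top',d)
for n in ['board','tray','plate_c','bracket_c','gear_c','bearing_c','tall_motor_c','flat_motor_c','fan_c']:
    for r in spotter.regions_of('top',n)[:5]:
        m=r['pixels'];q=W[m&(d>0)]
        if len(q)==0: continue
        h=np.percentile(q[:,2],95)
        print(n,round(r['conf'],2),np.round(r['extent']),'med',np.round(np.median(q,0),1),'h95',round(h,1),'top',topfit(W,m,h-6,h+8))
for uv in [(241,191),(203,203),(231,231)]: print(uv,W[uv[1],uv[0]])
print('table z',np.median(W[100:260,290:320,2]))
cv2.imwrite('pics/top1.png',cv2.resize(p[130:300,300:500,::-1],None,fx=4,fy=3.5,interpolation=2))
E
```

```text
board 0.83 [221. 201. 131. 138.] med [518.2 167.6   7.2] h95 9.8 top (array([516.8, 172.2]), array([256.3, 241.5]), 17.1, np.float64(7.2), 10445)
tray 0.77 [381. 198.  49.  82.] med [ 532.7 -173.8   41.9] h95 50.6 top (array([ 512.6, -177.5]), array([155.3,  76.7]), 7.8, np.float64(48.8), 591)
tray 0.16 [221. 201. 132. 138.] med [518.4 166.9   7.2] h95 9.8 top (array([516.8, 172.1]), array([256.4, 240.1]), 17.1, np.float64(7.2), 10417)
plate_c 0.68 [382. 202.  29.  44.] med [ 499.6 -179.    46.2] h95 48.5 top (array([ 500.4, -178.9]), array([80.5, 56.2]), 7.0, np.float64(46.2), 965)
gear_c 0.65 [424. 166.  21.  23.] med [ 585.5 -276.1   11.5] h95 30.0 top (array([ 588.4, -279. ]), array([19.8, 20.9]), 88.2, np.float64(29.2), 82)
gear_c 0.25 [191. 243.  29.  26.] med [413.4 229.6  46.5] h95 50.3 top (array([415.6, 234.6]), array([42.1, 42.5]), 17.5, np.float64(47.4), 379)
bearing_c 0.96 [396. 274.  29.  21.] med [ 343.5 -210.6   16.7] h95 20.2 top (array([ 343.6, -211.4]), array([53.7, 53. ]), 25.9, np.float64(17.2), 406)
bearing_c 0.76 [471. 204.  16.  15.] med [ 493.7 -380.6   12.7]
[... 324 characters left out ...]
ay([ 469.7, -282.1]), array([34.3, 33.8]), 15.6, np.float64(13.0), 148)
tall_motor_c 0.71 [189. 243.  24.  28.] med [413.8 229.9  46.6] h95 50.4 top (array([415.6, 234.4]), array([42.1, 42.1]), 17.5, np.float64(47.4), 377)
flat_motor_c 0.51 [211. 164.  21.  22.] med [586.3 191.6  29. ] h95 33.1 top (array([590.8, 194.4]), array([33.9, 34.8]), 15.2, np.float64(29.8), 211)
fan_c 0.88 [269. 218.  24.  21.] med [467.3  62.8  23.5] h95 28.5 top (array([467.7,  62.8]), array([38.1, 39.1]), 17.4, np.float64(26.0), 185)
(241, 191) [530.54275155 128.62221451   7.13338128]
(203, 203) [504.36102636 213.46171632   6.12686193]
(231, 231) [440.94179414 148.34878972   8.90115037]
table z 1.1064898850778384
```

View pics/top1.png

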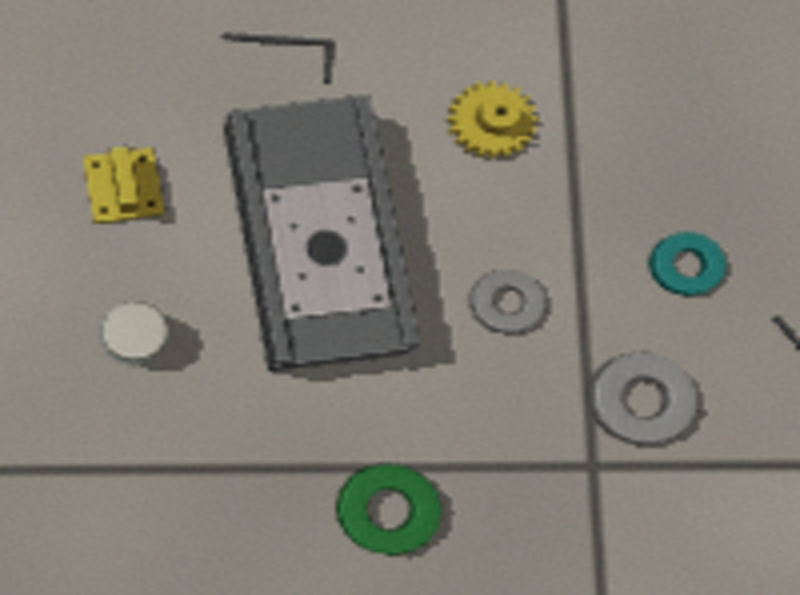

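Candidates for the bearing: green (396,274), turquoise (471,204), big grey (460,244) and small grey (428,216). The close crop confirms that the small grey ring is the one. The flat motor sits at board (78,0), and board yaw is about 17°.

```bash
cat >> h.py <<'E'
from scipy.spatial.transform import Rotation as Ro
def mv(x,y,z,jaw=None):
    s=readout.sense();p=np.array(s['eef_pos']);w,a,b,c=s['ee_rot'];R=Ro.from_quat([a,b,c,w]).as_matrix()
    j=np.degrees(np.arctan2(R[1,1],R[0,1]))
    t=0 if jaw is None else -((jaw-j+90)%180-90)
    print('pos',np.round(p,1),'jaw',round(j,1),'q6',round(np.degrees(s['joints'][5]),0),'t',round(s['time_s'],2),'F',np.round(s['force'],1),'g',round(s['grip_width'],3),'tiltz',np.round(R[:,2],3),
     '\n  row cm/deg',np.round(R.T@(np.array([x,y,z])-p)/10,2),round(t,1))
E
python3 -c "
from h import *
mv(562,-171,180,97.2)"
```

```text
pos [236.3 468.8 231.3] jaw 63.3 q6 -13.0 t 0.6 F [ 0.   0.7 -0.4] g 1.002 tiltz [ 0. -0. -1.] 
  row cm/deg [-57.88 -42.48   5.13] -33.9
```

step_arm:
  plan: "-57.9 -42.5 5.1 -33.9 0;-57.9 -42.5 5.1 -33.9 0;-57.9 -42.5 5.1 -33.9 0;-57.9 -42.5 5.1 -33.9 0;-57.9 -42.5 5.1 -33.9 0;-57.9 -42.5 5.1 -33.9 0;-57.9 -42.5 5.1 -33.9 0;-57.9 -42.5 5.1 -33.9 0;-57.9 -42.5 5.1 -33.9 0;-57.9 -42.5 5.1 -33.9 0"

```text
time_s: 1.6
eef_pos: [451.7, 46.0, 198.0]
ee_rot: [0.0, -0.062, 0.998, -0.0]
force: [1.0, 0.2, 0.6]
grip_width: -0.004
```

```bash
python3 -c "
from h import *
mv(562,-171,180,97.2)"
```

```text
pos [451.7  46.  198. ] jaw 97.1 q6 -106.0 t 1.6 F [1.  0.2 0.6] g -0.004 tiltz [ 0.001 -0.    -1.   ] 
  row cm/deg [ -8.25 -22.9    1.8 ] -0.1
```

step_arm:
  plan: "-8.3 -22.9 1.8 0 0;-8.3 -22.9 1.8 0 0;-8.3 -22.9 1.8 0 0;-8.3 -22.9 1.8 0 0;-8.3 -22.9 1.8 0 0;-8.3 -22.9 1.8 0 0;-8.3 -22.9 1.8 0 0"

```text
time_s: 2.3
eef_pos: [561.8, -169.2, 179.2]
ee_rot: [-0.0, -0.062, 0.998, 0.0]
force: [1.3, 0.8, -0.1]
grip_width: 0.002
```

```bash
python3 - <<'E'
from h import *
mv(562,-171,80,97.2)
i=cams.camera_info('wrist');p,d=cams.capture('wrist');W=cloud('wrist',d,i);np.savez('w1.npz',W=W,p=p)
R=cv2.Rodrigues(i['rvec'])[0];print('cam pos',-R.T@i['tvec'],'axis',R[2])
for n in ['plate_c','tray','bracket_c']:
    for r in spotter.regions_of('wrist',n)[:2]:
        m=r['pixels']&(d>0);q=W[m];h=np.percentile(q[:,2],95)
        print(n,round(r['conf'],2),np.round(r['extent']),np.round(np.median(q,0),1),topfit(W,m,h-6,h+8))
cv2.imwrite('pics/w1.png',p[:,:,::-1])
E
```

```text
pos [ 561.8 -169.2  179.2] jaw 97.1 q6 -125.0 t 2.3 F [ 1.3  0.8 -0.1] g 0.002 tiltz [-0.001  0.001 -1.   ] 
  row cm/deg [-0.01 -0.19  9.92] -0.1
cam pos [ 477.59236908 -178.78955454  322.48017396] axis [ 0.32115216  0.04032396 -0.94616873]
plate_c 0.68 [318. 110.  74. 108.] [ 494.  -177.9   45.5] (array([ 496.9, -177.7]), array([79.6, 56.2]), 7.5, np.float64(45.5), 7588)
plate_c 0.55 [424. 178.  44.  50.] [542.7 -75.8   7.1] (array([545.2, -71.3]), array([36.1, 10.5]), 7.9, np.float64(36.1), 543)
tray 0.56 [313. 119. 107. 208.] [ 511.4 -176.1   41. ] (array([ 509.8, -176.1]), array([155.7,  76.2]), 7.7, np.float64(48.3), 4352)
bracket_c 0.8 [424. 178.  42.  51.] [542.2 -75.8   7.2] (array([545.1, -71.3]), array([35.9, 10.5]), 7.9, np.float64(36.1), 535)
```

View pics/w1.png

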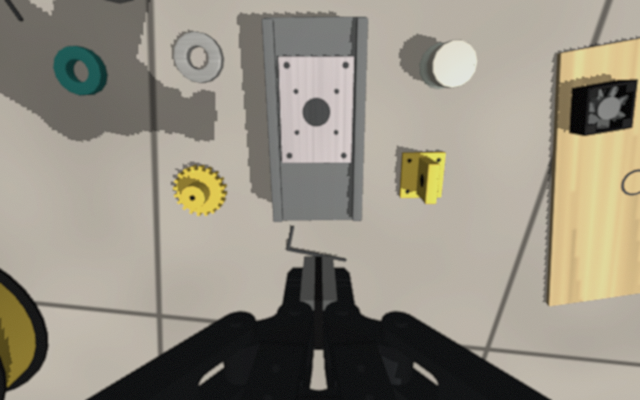

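```bash
python3 - <<'E'
from h import *
z=np.load('w1.npz');W=z['W'];p=z['p']
print('tcp px',proj('wrist',[561.8,-169.2,179.2]))
c=np.array([497.,-177.7]);a=np.radians(7.5);ex=np.array([np.cos(a),np.sin(a)]);ey=np.array([-ex[1],ex[0]])
X=(W[...,:2]-c)@ex;Y=(W[...,:2]-c)@ey;Z=W[...,2]
for lo,hi,n,sel in[(46.8,51,'rail',abs(abs(Y)-34)<6),(39,42.9,'bed',abs(Y)<26),(43.5,47,'plate',abs(Y)<25)]:
    m=(Z>lo)&(Z<hi)&sel&(abs(X)<130);print(n,m.sum(),np.percentile(X[m],[0.5,99.5]),np.percentile(Y[m],[.5,99.5]),np.median(Z[m]))
m=(abs(Z)<5)&(abs(X)<200)&(abs(Y)<100);print('table z',np.median(Z[m]))
cv2.imwrite('pics/w1c.png',cv2.resize(p[230:300,270:370,::-1],None,fx=6,fy=6))
E
```

```text
tcp px [[312.99965945 272.89394052]]
rail 4134 [-64.05672023  89.60387768] [-38.02824383  37.80804031] 48.355945348352996
bed 6137 [-66.43275535  91.97864402] [-25.7251294   25.71504145] 40.45234274136098
plate 6631 [-39.61414737  39.29905637] [-24.74921154  24.73879426] 45.47838594494622
table z 0.4083067337955329
```

View pics/w1c.png

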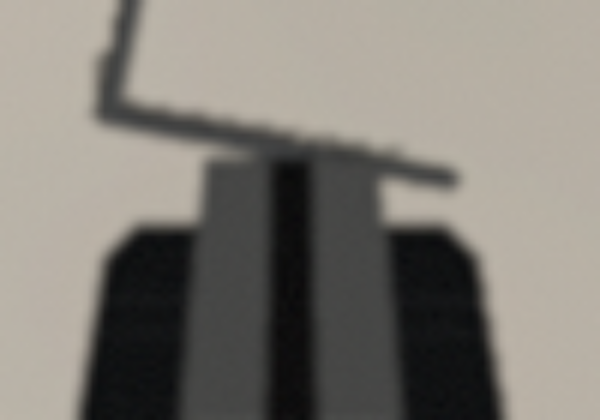

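step_arm:
  plan: "0 0 5 0 0;0 0 10 0 0;0 0 12.5 0 0;0 0 13.6 0 0;0 0 13.6 0 0;1 0 13.6 0 0;1.8 0 13.6 0 0;2.4 0 13.6 0 0;3.0 0 13.6 0 0;3.6 0 13.6 0 0"

```text
time_s: 3.5
eef_pos: [526.9, -173.8, 45.1]
ee_rot: [0.002, -0.062, 0.998, -0.001]
force: [3.6, 0.5, 5.8]
grip_width: 0.0
```

step_arm:
  plan: "0.6 0 0 0 0;1.2 0 0 0 0;1.8 0 0 0 0;2.3 0 0 0 0;2.7 0 0 0 0;2.9 0 0 0 0;2.9 0 0 0 0"

```text
time_s: 4.2
eef_pos: [498.2, -177.5, 45.0]
ee_rot: [0.001, -0.062, 0.998, -0.001]
force: [2.2, -0.1, 8.2]
grip_width: -0.005
```

```bash
cat >> h.py <<'E'
def tray(W,c,deg=7.5):
    a=np.radians(deg);ex=np.array([np.cos(a),np.sin(a)]);ey=np.array([-ex[1],ex[0]])
    X=(W[...,:2]-c)@ex;Y=(W[...,:2]-c)@ey;Z=W[...,2]
    for lo,hi,n,sel in[(46.8,51,'rail',abs(abs(Y)-34)<6),(39,42.9,'bed',abs(Y)<26),(43.5,46.8,'plate',abs(Y)<25)]:
        m=(Z>lo)&(Z<hi)&sel&(abs(X)<150)
        if m.sum()>20: print(n,m.sum(),np.percentile(X[m],[0.5,99.5]),np.percentile(Y[m],[.5,99.5]),np.median(Z[m]))
E
python3 - <<'E'
from h import *
mv(498,-179,43,97.2)
p,d=cams.capture('top');W=cloud('top',d);tray(W,np.array([500.4,-178.9]))
cv2.imwrite('pics/t2.png',cv2.resize(p[130:290,290:490,::-1],None,fx=3,fy=3))
E
```

```text
pos [ 498.2 -177.5   45. ] jaw 97.1 q6 -129.0 t 4.2 F [ 2.2 -0.1  8.2] g -0.005 tiltz [ 0.003 -0.002 -1.   ] 
  row cm/deg [ 0.04 -0.14  0.2 ] -0.1
```

View pics/t2.png

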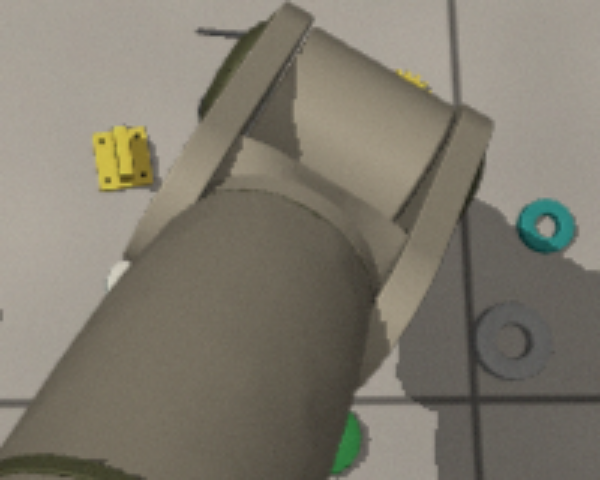

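```bash
python3 - <<'E'
from h import *
i=cams.camera_info('wrist');p,d=cams.capture('wrist');W=cloud('wrist',d,i);tray(W,np.array([497,-177.7]))
cv2.imwrite('pics/w2.png',p[:,:,::-1])
E
```

```text
rail 6537 [-64.58433801  20.24963836] [-38.1192311   37.56486297] 48.389600356118606
bed 1549 [ 6.69050132 75.59054692] [-25.87749637  25.89440488] 40.44284548722489
plate 18745 [-76.24527265   2.29520147] [-24.73066867  24.75661112] 45.52015043313596
```

View pics/w2.png

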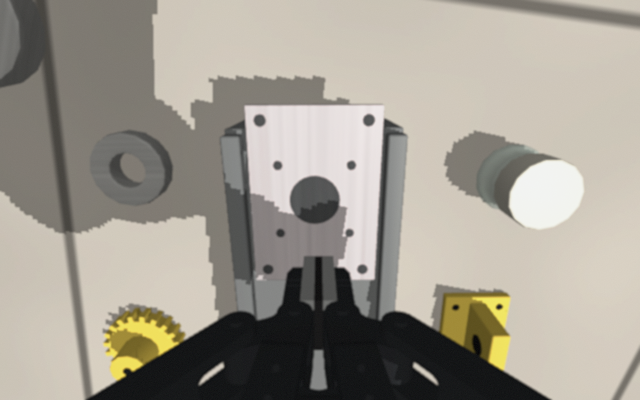

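step_arm:
  plan: "0 0 -2 0 0;-1.5 0 -2 0 0;-3.0 0 -2 0 0;-3.0 0 -1 0 0;-3.0 0 0.1 0 0;-3.0 0 0.2 0 0;-3.0 0 0.2 0 0;-3.0 0 0.2 0 0"

```text
time_s: 5.1
eef_pos: [526.6, -173.2, 41.4]
ee_rot: [-0.0, -0.062, 0.998, 0.0]
force: [-0.5, -0.3, -0.7]
grip_width: -0.002
```

```bash
python3 - <<'E'
from h import *
mv(498,-179,41.3,97.2)
E
```

```text
pos [ 526.6 -173.2   41.4] jaw 97.1 q6 -127.0 t 5.1 F [-0.5 -0.3 -0.7] g -0.002 tiltz [-0.001  0.    -1.   ] 
  row cm/deg [ 2.91 -0.22  0.02] -0.1
```

step_arm:
  plan: "0.7 0 0 0 0;1.2 0 0 0 0;1.6 0 0 0 0;2.0 0 0 0 0;2.4 0 0 0 0;2.8 0 0 0 0;3.0 0 0 0 0;3.2 0 0 0 0;3.2 0 0 0 0"

```text
time_s: 6.0
eef_pos: [495.3, -177.2, 41.8]
ee_rot: [-0.0, -0.062, 0.998, 0.0]
force: [0.6, -0.3, 0.1]
grip_width: -0.001
```

```bash
python3 - <<'E'
from h import *
mv(498,-179,41.3,97.2)
i=cams.camera_info('wrist');p,d=cams.capture('wrist');W=cloud('wrist',d,i);tray(W,np.array([497,-177.7]))
E
```

```text
pos [ 495.3 -177.2   41.8] jaw 97.1 q6 -130.0 t 6.0 F [ 0.6 -0.3  0.1] g -0.001 tiltz [-0.  0. -1.] 
  row cm/deg [-0.24 -0.21  0.05] -0.1
rail 6341 [-64.50870501  15.14474711] [-38.12319602  37.51732894] 48.389461384510156
bed 3274 [-11.71935994  68.9993766 ] [-25.86401729  25.82813189] 40.440742499034926
plate 22689 [-93.68807484 -14.61069548] [-24.73687375  24.74877316] 45.51784789359916
```

step_arm:
  plan: "0.1 0 0 0 0;0.2 0 0 0 0;0.2 0 0 0 0;0.2 0 -5 0 0;4 -0.3 -6 0 75;8.1 -0.3 -6 0 75;8.1 -0.3 -6 0 75;8.1 -0.3 -6 0 75;8.1 -0.3 -6 0 75;8.1 -0.3 -6 0 75"

```text
time_s: 7.05
eef_pos: [416.2, -190.2, 101.7]
ee_rot: [0.0, -0.063, 0.998, -0.0]
force: [0.3, -0.0, -0.5]
grip_width: 0.753
```

```bash
python3 - <<'E'
from h import *
mv(415.9,-190.2,34,97.2)
s=readout.sense()['eef_pos']
i=cams.camera_info('wrist');p,d=cams.capture('wrist');W=cloud('wrist',d,i);tray(W,np.array([497,-177.7]))
q=W.reshape(-1,3)-s
m=(np.linalg.norm(q[:,:2],axis=1)<55)&(abs(q[:,2])<40)
Y=q@np.array([-.124,.992,0])
for sgn in(1,-1):
    k=m&(sgn*Y>15);a=q[k];print(sgn,k.sum(),'z pct',np.percentile(a[:,2],[0,1,5,25]) if k.sum() else '', 'inner',np.percentile(sgn*Y[k],[1,50,99]) if k.sum() else '')
print(proj('wrist',s,i))
cv2.imwrite('pics/w3.png',p[:,:,::-1])
E
```

```text
pos [ 416.2 -190.2  101.7] jaw 97.2 q6 -136.0 t 7.05 F [ 0.3 -0.  -0.5] g 0.753 tiltz [ 0. -0. -1.] 
  row cm/deg [0.03 0.01 6.77] -0.0
rail 3022 [-64.76985384  39.68012217] [-38.01775332  37.69832346] 48.2670303584062
bed 5201 [-98.8058507   52.73963467] [-25.75153841  25.68081646] 40.37809566373166
plate 8458 [-98.77226063 -18.93671638] [-24.78352466  24.72413837] 45.43674981795654
1 2180 z pct [ 5.80083394  7.97286606 10.87197007 19.110765  ] inner [32.8703634  33.76113001 46.45603975]
-1 2178 z pct [ 5.99393872  7.79494387 10.83950352 19.2076298 ] inner [30.58131406 31.49179965 44.20138034]
[[316.00826234 274.56508933]]
```

View pics/w3.png

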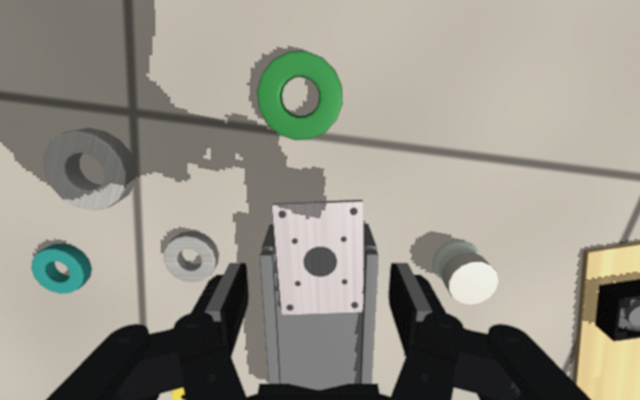

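step_arm:
  plan: "0 0 4 0 75;0 0 6 0 75;0 0 6.6 0 75;0 0 6.6 0 75;0 0 6.6 0 75;0 0 6.6 0 0;0 0 6.6 0 0;0 0 6.6 0 0;0 0 6.6 0 0;0 0 6.6 0 0"
  grip_force: 60

```text
time_s: 8.1
eef_pos: [416.1, -190.6, 37.2]
ee_rot: [0.001, -0.062, 0.998, -0.001]
force: [-1.5, 1.6, 8.7]
grip_width: 0.627
```

```bash
python3 - <<'E'
from h import *
mv(416,-190,60,97.2)
i=cams.camera_info('wrist');p,d=cams.capture('wrist');W=cloud('wrist',d,i)
tray(W,np.array([497,-177.7]))
E
```

```text
pos [ 416.1 -190.6   37.2] jaw 97.2 q6 -136.0 t 8.1 F [-1.5  1.6  8.7] g 0.627 tiltz [ 0.002 -0.001 -1.   ] 
  row cm/deg [ 0.    0.06 -2.28] -0.0
rail 1069 [-94.81066477 -21.67025565] [-39.08296889  37.329709  ] 48.34297695188403
bed 357 [-99.42028191 -93.35802283] [-25.71654846  25.57470417] 41.34185279710351
plate 13605 [-98.69333404 -24.3492834 ] [-24.75977683  24.74596765] 45.43489553971487
```

step_arm:
  plan: "0 0 -0.3 0 0;0 0 -0.8 0 0;0 0 -1.5 0 0;0 0 -2.5 0 0;0 0 -4 0 0;1 0 -6 0 0;1 0 -6 0 0;1 0 -6 0 0"

```text
time_s: 8.95
eef_pos: [405.7, -191.6, 96.2]
ee_rot: [0.0, -0.062, 0.998, -0.0]
force: [0.6, -0.4, -1.7]
grip_width: 0.624
```

```bash
python3 - <<'E'
from h import *
mv(504,214,160,97.2)
s=readout.sense()['eef_pos']
i=cams.camera_info('wrist');p,d=cams.capture('wrist');W=cloud('wrist',d,i)
r=spotter.regions_of('wrist','plate_c')
if r:
    m=r[0]['pixels']&(d>0);q=W[m];print(r[0]['conf'],r[0]['extent'],'tilt plane z=ax+by+c',np.linalg.lstsq(np.c_[q[:,:2]-s[:2],np.ones(len(q))],q[:,2],rcond=None)[0],s, topfit(W,m,0,200))
cv2.imwrite('pics/w4.png',p[:,:,::-1])
E
```

```text
pos [ 405.7 -191.6   96.2] jaw 97.1 q6 -137.0 t 8.95 F [ 0.6 -0.4 -1.7] g 0.624 tiltz [ 0.001 -0.001 -1.   ] 
  row cm/deg [-14.79  39.02  -6.4 ] -0.1
0.87 [319.3, 318.0, 129.4, 145.8] tilt plane z=ax+by+c [-1.11227485e-02 -1.01525541e-02  1.03844414e+02] [ 405.72381618 -191.59324565   96.17760343] (array([ 454.2, -184.6]), array([132.4,  98.9]), 9.5, np.float64(103.7), 16171)
```

View pics/w4.png

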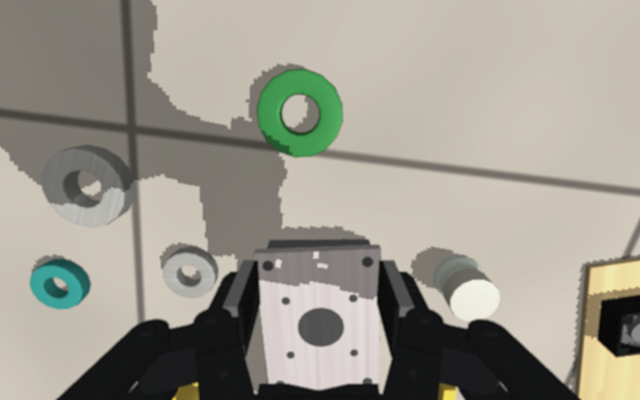

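```bash
python3 - <<'E'
from h import *
s=np.array(readout.sense()['eef_pos'])
i=cams.camera_info('wrist');p,d=cams.capture('wrist');W=cloud('wrist',d,i)
g=p.astype(int).sum(2)
m=np.zeros((400,640),bool);m[300:356,290:352]=True
m&=g<300
cc,lab,st,ce=cv2.connectedComponentsWithStats(m.astype(np.uint8));k=1+np.argmax(st[1:,4]);print(st[k],ce[k])
q=W[lab==k].mean(0);ex=np.array([.992,.124,0]);ey=np.array([-.124,.992,0])
print('disc rel tcp along,lat',(q-s)@ex,(q-s)@ey,q)
r=W.reshape(-1,3)-s;X=r@ex;Y=r@ey
for sg in(1,-1):
    k=(sg*Y>26)&(sg*Y<32)&(r[:,2]>0)&(r[:,2]<25)&(abs(X)<30)
    print(sg,k.sum(),'X',np.percentile(X[k],[1,5,50]),'inner Y',np.percentile(sg*Y[k],[1,5,50]),'minz',r[k,2].min())
E
```

```text
[ 299  309   44   37 1260] [320.45079365 326.71825397]
disc rel tcp along,lat 22.717687949642915 2.078865566460571 [ 427.78503913 -186.36573243  104.12917668]
1 1121 X [-17.44018518 -14.59170021  -2.30640457] inner Y [26.06361676 26.26847151 27.73596829] minz 1.953683244317162
-1 341 X [-15.1767415  -14.47028107 -12.2238848 ] inner Y [26.04120207 26.1999744  28.56852422] minz 3.153425820555441
```

```bash
python3 - <<'E'
from h import *
p,d=cams.capture('top');W=cloud('top',d)
g=cv2.cvtColor(p,cv2.COLOR_RGB2GRAY).astype(int)
c=np.array([516.8,172.1]);a=np.radians(16.9);R=np.array([[np.cos(a),-np.sin(a)],[np.sin(a),np.cos(a)]])
for b in [(0,45),(-78,0),(0,-45)]:
    t=c+R@np.array(b);m=(np.linalg.norm(W[...,:2]-t,axis=2)<19)
    bg=np.median(g[m]);k=m&(g<bg-25);q=W[k][:,:2];print(b,t,k.sum(),q.mean(0),(q.max(0)+q.min(0))/2)
mv(479.8,207,120,107)
E
```

```text
(0, 45) [503.71840129 215.15661128] 49 [503.53670149 216.04724019] [502.99357181 215.76900282]
(-78, 0) [442.16854044 149.4252289 ] 53 [442.27109115 149.18226637] [442.29361661 148.86306616]
(0, -45) [529.88159871 129.04338872] 58 [529.26858653 129.48002505] [529.41739088 129.56929086]
pos [ 405.5 -191.2   95.2] jaw 97.2 q6 -137.0 t 9.15 F [ 0.4 -0.6 -1.3] g 0.626 tiltz [-0.001  0.001 -1.   ] 
  row cm/deg [-12.34  38.59  -2.45] -9.8
```

step_arm:
  plan: "0 0 -2.5 0 0;-0.8 2.5 -2.5 -2 0;-2 6.5 -2.5 -6 0;-3.5 11 -2.5 -9.8 0;-5 15.8 -2.5 -9.8 0;-6.6 20.6 -2.5 -9.8 0;-8.1 25.4 -2.5 -9.8 0;-9.6 30.2 -2.5 -9.8 0;-11.2 35 -2.5 -9.8 0;-12.3 38.7 -2.5 -9.8 0"

```text
time_s: 10.15
eef_pos: [479.3, 210.6, 120.3]
ee_rot: [-0.0, -0.148, 0.989, 0.0]
force: [0.7, -0.7, -1.0]
grip_width: 0.623
```

```bash
python3 - <<'E'
from h import *
mv(479.2,208.1,4.5,107)
E
```

```text
pos [479.3 210.6 120.3] jaw 107.0 q6 -96.0 t 10.15 F [ 0.7 -0.7 -1. ] g 0.623 tiltz [-0.001 -0.    -1.   ] 
  row cm/deg [ 0.07 -0.24 11.58] 0.0
```

step_arm:
  plan: "0 0 3 0 0;0 0 7 0 0;0 0 9.5 0 0;0 0 10.5 0 0;0 0 10.5 0 0"

```text
time_s: 10.65
eef_pos: [478.9, 207.7, 14.8]
ee_rot: [-0.001, -0.147, 0.989, -0.0]
force: [-0.5, -0.1, -0.5]
grip_width: 0.627
```

```bash
python3 - <<'E'
from h import *
mv(479.2,208.1,4.0,107)
i=cams.camera_info('wrist');p,d=cams.capture('wrist');cv2.imwrite('pics/w5.png',p[:,:,::-1])
E
```

```text
pos [478.9 207.7  14.8] jaw 107.0 q6 -96.0 t 10.65 F [-0.5 -0.1 -0.5] g 0.627 tiltz [-0.002 -0.    -1.   ] 
  row cm/deg [-0.04  0.02  1.08] -0.0
```

View pics/w5.png

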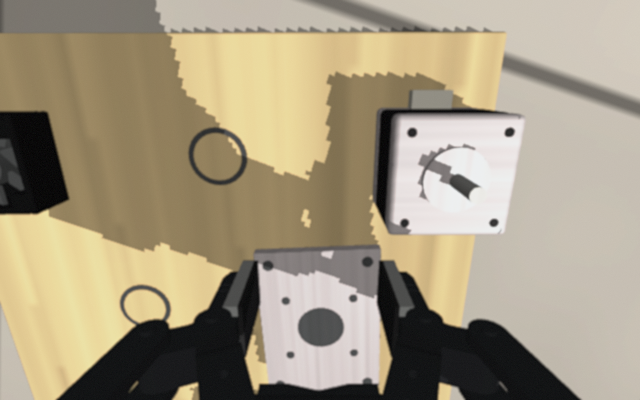

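step_arm:
  plan: "0 0 0.5 0 0;0 0 0.9 0 0;0 0 1.1 0 0;0 0 1.1 0 0;0 0 1.1 0 68;0 0 1.1 0 72;0 0 1.1 0 76;0 0 1.1 0 76;0 0 0.5 0 76;0 0 -0.5 0 76"

```text
time_s: 11.7
eef_pos: [479.2, 207.8, 21.1]
ee_rot: [-0.001, -0.147, 0.989, -0.0]
force: [0.5, 0.0, 0.4]
grip_width: 0.758
```

step_arm:
  plan: "0 0 -4 0 76;0 0 -9 0 76;0 0 -12 0 76;-2.5 -10 -12 0 76;-5 -20 -12 0 76"

```text
time_s: 12.2
eef_pos: [531.7, 121.8, 143.2]
ee_rot: [0.002, -0.149, 0.989, -0.0]
force: [0.4, 0.9, -0.3]
grip_width: 0.756
```

```bash
python3 - <<'E'
from h import *
p,d=cams.capture('top');W=cloud('top',d)
for r in spotter.regions_of('top','plate_c')[:2]:
    m=r['pixels']&(d>0);print(r['conf'],r['extent'],topfit(W,m,9,20))
mv(545,-73,150,97.5)
cv2.imwrite('pics/t3.png',cv2.resize(p[120:290,140:400,::-1],None,fx=3,fy=3))
E
```

```text
pos [533.3 117.9 142. ] jaw 106.7 q6 -106.0 t 12.3 F [ 0.2  0.6 -0.2] g 0.758 tiltz [ 0.003 -0.001 -1.   ] 
  row cm/deg [  4.35 -18.62  -0.78] 9.2
```

View pics/t3.png

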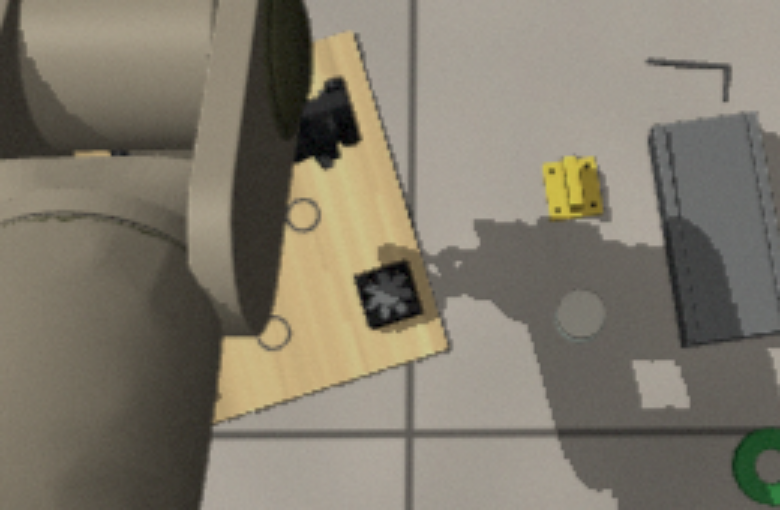

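step_arm:
  plan: "1 -4.5 -0.8 5 60;2 -9 -0.8 8.8 60;3.3 -14 -0.8 8.8 60;4.4 -18.6 -0.8 8.8 60;4.4 -18.6 -0.8 8.8 60;4.4 -18.6 -0.8 8.8 60"

```text
time_s: 12.9
eef_pos: [542.9, -69.1, 149.4]
ee_rot: [0.0, -0.07, 0.998, 0.0]
force: [-0.8, 0.9, -0.5]
grip_width: 0.605
```

```bash
cat >> h.py <<'E'
def fing(W,s,ex,ey,lo,hi):
    "visible finger front face in the cloud, relative to TCP"
    r=W.reshape(-1,3)-s;X=r@ex;Y=r@ey;o=[]
    for sg in(1,-1):
        k=(sg*Y>lo)&(sg*Y<hi)&(r[:,2]>-3)&(r[:,2]<25)&(abs(X)<30)
        o.append((k.sum(),np.round([np.percentile(X[k],3),np.percentile(sg*Y[k],2),r[k,2].min()],1)) if k.sum()>9 else None)
    print('fingers X,innerY,zmin',o)
E
python3 - <<'E'
from h import *
mv(548,-72.8,60,97.9)
s=np.array(readout.sense()['eef_pos']);a=np.radians(7.9);ex=np.array([np.cos(a),np.sin(a),0]);ey=np.array([-ex[1],ex[0],0])
i=cams.camera_info('wrist');p,d=cams.capture('wrist');W=cloud('wrist',d,i);fing(W,s,ex,ey,15,40)
m=(W[...,2]>33)&(W[...,2]<39)&(np.linalg.norm(W[...,:2]-[545,-71],axis=2)<32);print('rib',topfit(W,m,33,39))
p,d=cams.capture('top');W=cloud('top',d)
for r in spotter.regions_of('top','plate_c')[:2]:
    m=r['pixels']&(d>0);print(r['conf'],r['extent'],topfit(W,m,9,20))
E
```

```text
pos [542.9 -69.1 149.4] jaw 98.1 q6 -118.0 t 12.9 F [-0.8  0.9 -0.5] g 0.605 tiltz [ 0.  0. -1.] 
  row cm/deg [-0.45 -0.44  8.94] 0.2
fingers X,innerY,zmin [(np.int64(982), array([-12.7,  26.6,   3.3])), (np.int64(996), array([-12.6,  24.3,   3.6]))]
rib (array([545., -71.]), array([35.6,  9.6]), 7.6, np.float64(36.3), 568)
0.63 [200.1, 204.3, 35.5, 42.6] (array([504.9, 215.1]), array([81.8, 59.1]), 19.5, np.float64(12.2), 887)
```

step_arm:
  plan: "-0.3 -0.4 5 0 60;-0.3 -0.4 10 0 60;-0.3 -0.4 12.8 0 60;-0.3 -0.4 13.7 0 60;-0.3 -0.4 13.7 0 60;-0.3 -0.4 13.7 0 0;-0.3 -0.4 13.7 0 0;-0.3 -0.4 13.7 0 0;-0.3 -0.4 13.7 0 0;-0.3 -0.4 13.7 0 0"
  grip_force: 40

```text
time_s: 14.05
eef_pos: [547.4, -72.4, 13.3]
ee_rot: [0.001, -0.071, 0.997, -0.0]
force: [-0.9, 0.8, 8.2]
grip_width: 0.111
```

step_arm:
  plan: "0 0 0 0 0;0 0 0 0 0;0 0 -0.5 0 0;0 0 -1.5 0 0;0 0 -4 0 0;0 0 -8 0 0;0 0 -8 0 0"

```text
time_s: 14.75
eef_pos: [549.0, -72.9, 97.3]
ee_rot: [0.004, -0.071, 0.997, -0.002]
force: [-0.0, 0.7, -0.7]
grip_width: 0.107
```

```bash
python3 - <<'E'
from h import *
mv(504.3,215.1,100,107)
s=np.array(readout.sense()['eef_pos']);a=np.radians(7.9);ex=np.array([np.cos(a),np.sin(a),0]);ey=np.array([-ex[1],ex[0],0])
i=cams.camera_info('wrist');p,d=cams.capture('wrist');W=cloud('wrist',d,i)
r=(W-s);X=r@ex;Y=r@ey
y=(p[...,0].astype(int)-p[...,2]>70)&(abs(X)<45)&(abs(Y)<35)&(abs(r[...,2])<40)
for n,lo,hi in(('foot',-12,-2),('ribtop',20,27)):
    k=y&(r[...,2]>lo)&(r[...,2]<hi)
    if k.sum()>9:print(n,k.sum(),'X',np.percentile(X[k],[1,99]),'Y',np.percentile(Y[k],[1,99]),'z',np.median(r[k][:,2]))
E
```

```text
pos [549.  -72.9  97.3] jaw 98.2 q6 -118.0 t 14.75 F [-0.   0.7 -0.7] g 0.107 tiltz [ 0.009 -0.003 -1.   ] 
  row cm/deg [ 0.33 29.14 -0.4 ] -8.8
foot 2554 X [-23.54777144  -0.62835106] Y [-18.21588805  20.58473073] z -7.020229337802213
ribtop 1794 X [-19.77879649  15.85144845] Y [-3.44575639  5.6688231 ] z 23.023599205982933
```

step_arm:
  plan: "0 2 -0.4 0 0;0 6 -0.4 -4 0;0.1 10.5 -0.4 -8.8 0;0.2 15 -0.4 -8.8 0;0.3 20 -0.4 -8.8 0;0.3 24.5 -0.4 -8.8 0;0.3 28 -0.4 -8.8 0;0.3 29.1 -0.4 -8.8 0;0.3 29.1 -0.4 -8.8 0;0.3 29.1 -0.4 -8.8 0"

```text
time_s: 15.8
eef_pos: [502.4, 214.5, 95.5]
ee_rot: [-0.0, -0.147, 0.989, -0.0]
force: [0.7, -0.2, 0.5]
grip_width: 0.107
```

```bash
python3 - <<'E'
from h import *
mv(504.3,215.1,24.2,107)
i=cams.camera_info('wrist');s=np.array(readout.sense()['eef_pos']);p,d=cams.capture('wrist');W=cloud('wrist',d,i)
# plate outline seen by wrist
m=(W[...,2]>9.5)&(W[...,2]<14)&(np.linalg.norm(W[...,:2]-[502,216],axis=2)<60)
print(topfit(W,m,9.5,14))
cv2.imwrite('pics/w6.png',p[:,:,::-1])
E
```

```text
pos [502.4 214.5  95.5] jaw 106.9 q6 -96.0 t 15.8 F [ 0.7 -0.2  0.5] g 0.107 tiltz [-0.001 -0.    -1.   ] 
  row cm/deg [-0.21  0.01  7.13] -0.1
(array([500.9, 216.8]), array([79.7, 56. ]), 19.1, np.float64(11.5), 5191)
```

View pics/w6.png

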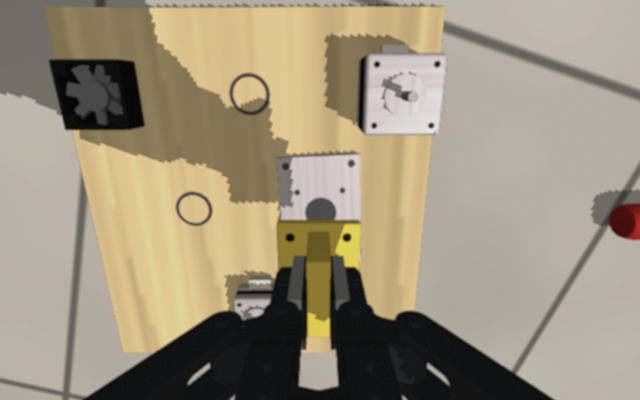

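step_arm:
  plan: "-0.2 0 3 -2 0;-0.2 0 5.5 -2 0;-0.2 0 6.5 -2 0;-0.2 0 7 -2 0;-0.2 0 7.2 -2 0;-0.2 0 7.2 -2 0;-0.2 0 7.2 -2 20;-0.2 0 7.2 -2 35;-0.2 0 7.2 -2 35;-0.2 0 7.2 -2 35"

```text
time_s: 16.85
eef_pos: [504.4, 216.1, 24.0]
ee_rot: [0.0, -0.165, 0.986, 0.0]
force: [0.6, 0.7, -1.0]
grip_width: 0.352
```

step_arm:
  plan: "0 0 -2 0 35;0 0 -6 0 35;0 0 -11 0 35;0 -5 -12 0 35;0 -10 -12 0 35;0 -15 -12 0 40;0 -20 -12 0 40;0 -25 -12 0 40;0 -30 -12 0 40;0 -30 -12 0 40"

```text
time_s: 17.85
eef_pos: [602.7, -73.1, 143.5]
ee_rot: [0.0, -0.162, 0.987, -0.001]
force: [1.1, 0.2, -1.1]
grip_width: 0.398
```

```bash
python3 - <<'E'
from h import *
p,d=cams.capture('top');W=cloud('top',d)
for n,lo,hi in(('plate_c',9,15),('bracket_c',38,54),('bracket_c',14,22)):
  for r in spotter.regions_of('top',n)[:2]:
    m=r['pixels']&(d>0);print(n,round(r['conf'],2),topfit(W,m,lo,hi))
m=(np.linalg.norm(W[...,:2]-[504,215],axis=2)<60)&(d>0);print('rib top',topfit(W,m,43,55),'foot',topfit(W,m,15.5,22))
m=(np.linalg.norm(W[...,:2]-[588,-278],axis=2)<40)&(d>0);print('gear hub',topfit(W,m,24,36),'gear',topfit(W,m,6,16))
mv(588.4,-279,150,97)
E
```

```text
plate_c 0.59 (array([504.5, 215.1]), array([79.8, 55.3]), 19.8, np.float64(12.1), 429)
plate_c 0.18 (array([509.2, 217.2]), array([50.4, 41.8]), 19.5, np.float64(13.3), 32)
bracket_c 0.63 (array([505.1, 214.7]), array([35. , 10.3]), 19.1, np.float64(47.5), 93)
bracket_c 0.63 (array([505.7, 215.1]), array([43.7, 39.9]), 19.5, np.float64(18.4), 220)
rib top (array([506.2, 215.2]), array([36.3, 10.2]), 19.1, np.float64(47.8), 86) foot (array([502.6, 214.9]), array([72.7, 45.8]), 10.2, np.float64(18.2), 237)
gear hub (array([ 588.8, -278.9]), array([19.7, 20.9]), 84.7, np.float64(28.9), 81) gear (array([ 586.5, -276.7]), array([47.6, 54.7]), 41.4, np.float64(10.7), 239)
pos [601.4 -66.7 143.8] jaw 109.0 q6 -126.0 t 18.05 F [-0.7  0.6  0.1] g 0.4 tiltz [-0.  0. -1.] 
  row cm/deg [  8.15 -19.65  -0.63] 12.0
```

step_arm:
  plan: "2 -4.5 -0.6 0 45;4 -9 -0.6 0 45;6 -14 -0.6 0 45;8 -18.5 -0.6 0 45;8.2 -19.7 -0.6 0 45;8.2 -19.7 -0.6 0 45;8.2 -19.7 -0.6 0 45"

```text
time_s: 18.75
eef_pos: [588.4, -278.9, 149.8]
ee_rot: [-0.0, -0.165, 0.986, 0.0]
force: [-0.2, 0.5, -0.7]
grip_width: 0.452
```

```bash
python3 - <<'E'
from h import *
mv(588.6,-278.9,14,109)
s=np.array(readout.sense()['eef_pos']);a=np.radians(19);ex=np.array([np.cos(a),np.sin(a),0]);ey=np.array([-ex[1],ex[0],0])
i=cams.camera_info('wrist');p,d=cams.capture('wrist');W=cloud('wrist',d,i);fing(W,s,ex,ey,10,30)
m=(np.linalg.norm(W[...,:2]-[588,-278],axis=2)<40)&(d>0);print('hub',topfit(W,m,25,33),'gear',topfit(W,m,7,14))
E
```

```text
pos [ 588.4 -278.9  149.8] jaw 109.0 q6 -145.0 t 18.75 F [-0.2  0.5 -0.7] g 0.452 tiltz [-0.     0.001 -1.   ] 
  row cm/deg [-0.02 -0.02 13.58] 0.0
fingers X,innerY,zmin [(np.int64(789), array([-12.6,  20.4,   1.1])), (np.int64(920), array([-12.5,  17.8,   1.8]))]
hub (array([ 585.5, -278.7]), array([21.6, 20.9]), 45.4, np.float64(28.3), 555) gear (array([ 585.4, -278.6]), array([48.4, 48.1]), 10.0, np.float64(10.4), 1557)
```

step_arm:
  plan: "0 0 5 0 45;0 0 10 0 45;0 0 12.8 0 45;0 0 13.6 0 45;0 0 13.6 0 45;0 0 13.6 0 0;0 0 13.6 0 0;0 0 13.6 0 0;0 0 13.6 0 0;0 0 13.6 0 0"
  grip_force: 35

```text
time_s: 19.8
eef_pos: [589.3, -280.9, 16.3]
ee_rot: [0.002, -0.165, 0.986, -0.001]
force: [-0.7, 2.7, 6.7]
grip_width: 0.238
```

step_arm:
  plan: "0 0 -0.5 0 0;0 0 -1.5 0 0;0 0 -4 0 0;0 0 -8 0 0;0 0 -10 0 0;0 0 -10 0 0;0 0 -10 0 0"

```text
time_s: 20.5
eef_pos: [588.0, -280.6, 114.0]
ee_rot: [0.0, -0.165, 0.986, -0.0]
force: [-0.4, 0.1, -0.8]
grip_width: 0.232
```

```bash
python3 - <<'E'
from h import *
mv(442.2,149.2,114,107)
s=np.array(readout.sense()['eef_pos'])
i=cams.camera_info('wrist');p,d=cams.capture('wrist');W=cloud('wrist',d,i)
m=(np.linalg.norm(W[...,:2]-s[:2],axis=2)<40)&(d>0)&(p[...,0].astype(int)-p[...,2]>70);q=W[m]-s;print(m.sum(),np.percentile(q[:,2],[2,20,50,80,98]))
k=q[:,2]<0;a=q[k];print('gear top plane',np.linalg.lstsq(np.c_[a[:,:2],np.ones(len(a))],a[:,2],rcond=None)[0]); print(topfit(W,m,s[2]-8,s[2]-1),topfit(W,m,s[2]+9,s[2]+20))
E
```

```text
pos [ 588.  -280.6  114. ] jaw 109.0 q6 -145.0 t 20.5 F [-0.4  0.1 -0.8] g 0.232 tiltz [ 0. -0. -1.] 
  row cm/deg [-1.700e-01  4.539e+01 -1.000e-02] 2.0
5170 [-11.83373305  -6.39034101  -5.39246847  11.771718    12.85322056]
gear top plane [ 0.0244917   0.01340971 -6.00491762]
(array([ 583.9, -281.9]), array([44.9, 48.4]), 72.2, np.float64(108.1), 2719) (array([ 584.1, -277.6]), array([22.1, 26.3]), 14.0, np.float64(126.0), 1639)
```

step_arm:
  plan: "0 3 0 0 0;0 7 0 2 0;0 12 0 2 0;0 17 0 2 0;0 22 0 2 0;0 27 0 2 0;0 32 0 2 0;0 37 0 2 0;0 42 0 2 0;-0.2 45.4 0 2 0"

```text
time_s: 21.55
eef_pos: [440.4, 151.7, 112.9]
ee_rot: [-0.001, -0.148, 0.989, 0.0]
force: [-0.3, -0.3, 0.3]
grip_width: 0.232
```

step_arm:
  plan: "0 0 0 0 0;0 0 3 0 0;0 0 6 0 0;0 0 6 0 0"

```text
time_s: 21.95
eef_pos: [440.2, 148.7, 50.5]
ee_rot: [-0.004, -0.147, 0.989, 0.0]
force: [0.1, 0.6, -0.2]
grip_width: 0.235
```

```bash
python3 - <<'E'
from h import *
mv(442.8,149.5,22,107)
s=np.array(readout.sense()['eef_pos']);a=np.radians(17);ex=np.array([np.cos(a),np.sin(a),0]);ey=np.array([-ex[1],ex[0],0])
i=cams.camera_info('wrist');p,d=cams.capture('wrist');W=cloud('wrist',d,i);fing(W,s,ex,ey,8,20)
ye=(np.linalg.norm(W[...,:2]-s[:2],axis=2)<40)&(d>0)&(p[...,0].astype(int)-p[...,2]>90)
m=ye&(W[...,2]>s[2]-9)&(W[...,2]<s[2]-2)
q=(W[m]-s);print('gear X',np.percentile(q@ex,[.5,99.5]),'Y',np.percentile(q@ey,[.5,99.5]))
m=ye&(W[...,2]>s[2]+9)&(W[...,2]<s[2]+20);q=(W[m]-s);print('hub X',np.percentile(q@ex,[.5,99.5]),'Y',np.percentile(q@ey,[.5,99.5]))
E
```

```text
pos [440.2 148.7  50.5] jaw 106.9 q6 -103.0 t 21.95 F [ 0.1  0.6 -0.2] g 0.235 tiltz [-0.008 -0.001 -1.   ] 
  row cm/deg [-0.3  -0.    2.85] -0.1
fingers X,innerY,zmin [(np.int64(899), array([-12.5,   8.1,  -2.8])), (np.int64(795), array([-12.5,   8.1,  -2.9]))]
gear X [-25.98383441  20.6169488 ] Y [-21.86527959  24.864547  ]
hub X [-12.83849631   7.614436  ] Y [-8.77043068 10.69916825]
```

step_arm:
  plan: "-0.2 0 1 0 0;-0.2 0 2 0 0;-0.2 0 2.6 0 0;-0.2 0 2.9 0 0;-0.2 0 2.9 0 0;-0.2 0 2.9 0 30;-0.2 0 2.9 0 42;-0.2 0 2.9 0 42;-0.2 0 2 0 42;-0.2 0 0 0 42"

```text
time_s: 23.0
eef_pos: [443.8, 149.9, 53.8]
ee_rot: [-0.001, -0.147, 0.989, 0.0]
force: [1.3, 0.2, 0.6]
grip_width: 0.423
```

step_arm:
  plan: "0 0 -5 0 42;0 0 -10 0 42;0 -5 -10 0 60;0 -10 -10 0 60;0 -15 -10 0 60;0 -20 -10 0 60;0 -25 -10 0 60;0 -30 -10 0 60;0 -35 -10 0 60;0 -40 -10 0 60"

```text
time_s: 24.0
eef_pos: [561.3, -234.7, 154.8]
ee_rot: [0.0, -0.147, 0.989, -0.0]
force: [0.5, -0.6, 0.9]
grip_width: 0.6
```

```bash
python3 - <<'E'
from h import *
p,d=cams.capture('top');W=cloud('top',d)
m=(np.linalg.norm(W[...,:2]-[442,149],axis=2)<35)&(d>0);print('gear hub',topfit(W,m,30,40),'gear',topfit(W,m,13,20))
b=d>0
for c,r,lo,hi,n in(((469.7,-282.1),30,8,18,'bearing'),((590.8,194.4),28,25,33,'flat'),((415.6,234.4),32,43,52,'tall'),((467.7,62.8),32,22,31,'fan')):
    m=(np.linalg.norm(W[...,:2]-c,axis=2)<r)&b;q=W[m&(W[...,2]>lo)&(W[...,2]<hi)][:,:2]
    print(n,topfit(W,m,lo,hi),cv2.minEnclosingCircle(q.astype(np.float32)) if n=='bearing' else '')
mv(470,-282,150,107)
E
```

```text
gear hub (array([444.7, 148.9]), array([20., 21.]), 43.5, np.float64(34.8), 85) gear (array([444.5, 148.7]), array([47.4, 46.4]), 34.9, np.float64(17.1), 248)
bearing None ((0.0, 0.0), 0.0)
flat (array([591.1, 194.9]), array([35.3, 35.7]), 16.0, np.float64(29.5), 220) 
tall (array([437.6, 221.6]), array([11.4,  5.4]), 54.9, np.float64(46.1), 13) 
fan (array([468.7,  63. ]), array([40.3, 39.9]), 16.9, np.float64(25.9), 222) 
pos [ 562.1 -241.5  154.2] jaw 106.7 q6 -141.0 t 24.05 F [-2.8 -5.6  0.1] g 0.598 tiltz [ 0.002 -0.003 -1.   ] 
  row cm/deg [ 9.99 -1.23  0.42] -0.3
```

```bash
python3 - <<'E'
from h import *
mv(444.4,148.9,100,107)
E
```

```text
pos [ 562.1 -241.5  154.2] jaw 106.7 q6 -141.0 t 24.05 F [-2.8 -5.6  0.1] g 0.598 tiltz [ 0.002 -0.003 -1.   ] 
  row cm/deg [ 0.07 40.8   5.27] -0.3
```

step_arm:
  plan: "0 5 0 0 45;0 10 0 0 45;0 15 0 0 45;0 20 0 0 45;0 25 0 0 45;0 30 0 0 45;0 35 2 0 45;0 38 5 0 45;0 40 5 0 45;0 40 5 0 45"

```text
time_s: 25.05
eef_pos: [443.4, 151.8, 104.0]
ee_rot: [-0.0, -0.149, 0.989, 0.0]
force: [1.5, 0.2, -0.1]
grip_width: 0.446
```

step_arm:
  plan: "0 0 0 0 45;0 0 0 0 45"

```text
time_s: 25.25
eef_pos: [445.2, 149.2, 104.6]
ee_rot: [0.001, -0.147, 0.989, -0.0]
force: [0.3, -0.1, -0.5]
grip_width: 0.454
```

```bash
python3 - <<'E'
from h import *
s=np.array(readout.sense()['eef_pos']);a=np.radians(17);ex=np.array([np.cos(a),np.sin(a),0]);ey=np.array([-ex[1],ex[0],0])
mv(444.4,148.9,23,107)
i=cams.camera_info('wrist');p,d=cams.capture('wrist');W=cloud('wrist',d,i);fing(W,s,ex,ey,10,25)
ye=(np.linalg.norm(W[...,:2]-s[:2],axis=2)<50)&(d>0)&(p[...,0].astype(int)-p[...,2]>90)
for lo,hi in((31,38),(13.5,20)):
    q=W[ye&(W[...,2]>lo)&(W[...,2]<hi)];print(q.shape,np.percentile((q-s)@ex,[.5,99.5]).mean(),np.percentile((q-s)@ey,[.5,99.5]).mean())
# board and neighbours in wrist frame
for c,r,lo,hi,n in(((415.6,234.4),34,44,50,'tall'),((467.7,62.8),34,22,30,'fan')):
    m=(np.linalg.norm(W[...,:2]-c,axis=2)<r)&(d>0);print(n,topfit(W,m,lo,hi))
q=W[ye&(W[...,2]>13.5)&(W[...,2]<20)];print('gear world cam',cv2.minEnclosingCircle(q[:,:2].astype(np.float32)))
cv2.imwrite('pics/w7.png',p[:,:,::-1])
E
```

```text
pos [445.2 149.2 104.6] jaw 106.9 q6 -103.0 t 25.25 F [ 0.3 -0.1 -0.5] g 0.454 tiltz [ 0.002 -0.    -1.   ] 
  row cm/deg [0.1  0.   8.16] -0.1
fingers X,innerY,zmin [(np.int64(591), array([-12.6,  20.4,   1.1])), (np.int64(724), array([-12.6,  17.8,   1.4]))]
(720, 3) -3.305225288972919 2.14767372690092
(2038, 3) -3.2210589708328428 2.3593492930777167
tall (array([412.2, 235.8]), array([41.8, 42.2]), 16.8, np.float64(46.5), 3982)
fan (array([465.3,  64.5]), array([40.6, 40.9]), 16.9, np.float64(25.6), 2180)
gear world cam ((441.7437438964844, 150.52511596679688), 24.700977325439453)
```

View pics/w7.png

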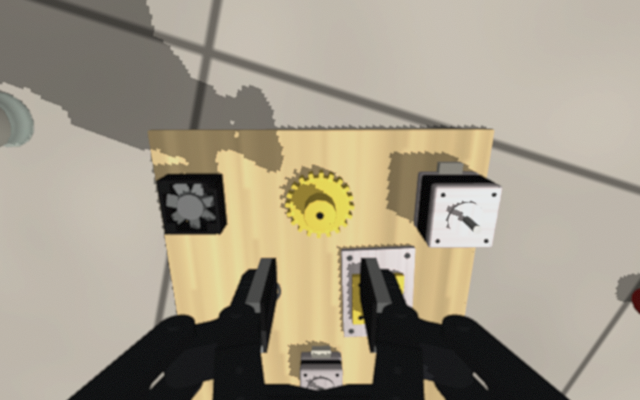

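step_arm:
  plan: "0.1 0 4 0 45;0.1 0 7 0 45;0.1 0 8.1 0 45;0.1 0 8.1 0 45;0.1 0 8.1 0 0;0.1 0 8.1 0 0;0.1 0 8.1 0 0;0.1 0 8.1 0 0;0.1 0 8.1 0 0;0.1 0 8.0 0 0"

```text
time_s: 26.3
eef_pos: [444.0, 149.7, 24.7]
ee_rot: [0.001, -0.147, 0.989, -0.0]
force: [-0.4, -0.5, -0.3]
grip_width: 0.235
```

step_arm:
  plan: "0.1 0 -0.2 0 0;0.28 0.05 -0.2 0 0;0.28 0.05 -0.2 0 0;0.28 0.05 0 0 0;0.28 0.05 0.1 0 0;0.28 0.05 0.1 0 25;0.28 0.05 0.1 0 42;0.28 0.05 0.1 0 42;0.28 0.05 -1 0 42;0.28 0.05 -3 0 42"

```text
time_s: 27.3
eef_pos: [440.0, 149.3, 53.8]
ee_rot: [-0.001, -0.147, 0.989, 0.0]
force: [-0.4, 0.7, 0.2]
grip_width: 0.427
```

step_arm:
  plan: "0 0 -5 0 42;0 0 -8 0 42;0 0 -8 0 42;0 0 -8 0 42"

```text
time_s: 27.7
eef_pos: [440.7, 149.3, 134.3]
ee_rot: [0.0, -0.147, 0.989, -0.0]
force: [0.5, 0.2, -0.1]
grip_width: 0.421
```

```bash
python3 - <<'E'
from h import *
mv(470,-282,130,107)
i=cams.camera_info('wrist');p,d=cams.capture('wrist');W=cloud('wrist',d,i)
ye=(np.linalg.norm(W[...,:2]-[440,150],axis=2)<40)&(d>0)&(p[...,0].astype(int)-p[...,2]>90)
M=[]
for c,r,lo,hi,n in(((413,235),34,44,50,'tall'),((466,64),34,22,30,'fan')):
    m=(np.linalg.norm(W[...,:2]-c,axis=2)<r)&(d>0);t=topfit(W,m,lo,hi);print(n,t);M.append(t[0])
q=W[ye&(W[...,2]>13.5)&(W[...,2]<20)];print('mid',np.mean(M,0),'gear',cv2.minEnclosingCircle(q[:,:2].astype(np.float32)))
E
```

```text
pos [440.7 149.3 134.3] jaw 107.0 q6 -103.0 t 27.7 F [ 0.5  0.2 -0.1] g 0.421 tiltz [ 0.001  0.    -1.   ] 
  row cm/deg [  9.77 -42.11   0.43] -0.0
tall (array([412., 236.]), array([41.4, 42.1]), 17.0, np.float64(46.5), 3093)
fan (array([465. ,  64.6]), array([40.2, 40.7]), 16.6, np.float64(25.5), 1665)
mid [438.5 150.3] gear ((437.85888671875, 149.94842529296875), 24.600130081176758)
```

step_arm:
  plan: "0.5 -3 0.4 0 65;1.5 -8 0.4 0 65;3 -12.5 0.4 0 65;4 -17.5 0.4 0 65;5 -22.5 0.4 0 65;6 -27.5 0.4 0 65;7 -32 0.4 0 65;8.5 -36.5 0.4 0 65;9.5 -41 0.4 0 65;9.8 -42.1 0.4 0 65"

```text
time_s: 28.75
eef_pos: [468.9, -285.6, 128.2]
ee_rot: [-0.001, -0.146, 0.989, 0.0]
force: [0.1, 1.5, -1.0]
grip_width: 0.653
```

step_arm:
  plan: "0 0 0 0 65;0 0 0 0 65"

```text
time_s: 28.95
eef_pos: [469.4, -280.6, 128.9]
ee_rot: [-0.001, -0.148, 0.989, 0.001]
force: [-0.5, -0.8, -0.1]
grip_width: 0.651
```

```bash
python3 - <<'E'
from h import *
s=np.array(readout.sense()['eef_pos']);a=np.radians(17);ex=np.array([np.cos(a),np.sin(a),0]);ey=np.array([-ex[1],ex[0],0])
mv(470,-282,1.5,107)
i=cams.camera_info('wrist');p,d=cams.capture('wrist');W=cloud('wrist',d,i);fing(W,s,ex,ey,15,38)
for r in spotter.regions_of('wrist','bearing_c')[:4]:
    m=r['pixels']&(d>0)&(W[...,2]>9);q=W[m]
    if len(q)>20:print(round(r['conf'],2),np.round(r['extent']),cv2.minEnclosingCircle(q[:,:2].astype(np.float32)),np.median(q[:,2]),'rgb',np.median(p[m],0),topfit(W,m,9,18))
E
```

```text
pos [ 469.4 -280.6  128.9] jaw 107.0 q6 -150.0 t 28.95 F [-0.5 -0.8 -0.1] g 0.651 tiltz [-0.002  0.002 -1.   ] 
  row cm/deg [-0.03 -0.18 12.74] -0.0
fingers X,innerY,zmin [(np.int64(788), array([-12.5,  28.8,   4.2])), (np.int64(907), array([-12.5,  26.2,   3.3]))]
0.97 [316. 194.  47.  49.] ((467.62567138671875, -281.1173095703125), 19.78065299987793) 12.274173794429277 rgb [184. 183. 178.] (array([ 467.3, -281.1]), array([38.4, 38.3]), 45.0, np.float64(12.3), 1474)
0.9 [250.  88.  79.  84.] ((406.91265869140625, -349.9747619628906), 28.172584533691406) 17.202171912753325 rgb [163. 162. 157.] (array([ 407. , -349.7]), array([54.7, 55.1]), 84.0, np.float64(17.0), 3512)
0.8 [187. 187.  52.  48.] ((490.9268493652344, -381.0122985839844), 20.065876007080078) 12.293020244776333 rgb [ 60. 162. 154.] (array([ 490.7, -380.5]), array([38.8, 38.5]), 5.5, np.float64(12.3), 1564)
0.7 [466.  52.  84.  86.] ((340.6065368652344, -210.9607391357422), 27.55619239807129) 16.785677360447895 rgb [ 72. 159.  87.] (array([ 340.6, -211.5]), array([53.5, 54.2]), 62.1, np.float64(16.7), 4219)
```

step_arm:
  plan: "0 -0.1 5 0 65;0 -0.1 9 0 65;0 -0.1 11.5 0 65;0 -0.1 12.7 0 65;0 -0.1 12.7 0 65;0 -0.1 12.7 0 0;0 -0.1 12.7 0 0;0 -0.1 12.7 0 0;0 -0.1 12.7 0 0;0 -0.1 12.7 0 0"
  grip_force: 40

```text
time_s: 30.05
eef_pos: [470.8, -283.2, 4.7]
ee_rot: [0.001, -0.147, 0.989, -0.001]
force: [-0.1, 2.7, 6.1]
grip_width: 0.437
```

step_arm:
  plan: "0 0 -0.5 0 0;0 0 -1.5 0 0;0 0 -4 0 0;0 0 -8 0 0;0 0 -12 0 0;0 0 -12 0 0;0 0 -12 0 0;0 0 -12 0 0"

```text
time_s: 30.85
eef_pos: [469.5, -282.5, 122.0]
ee_rot: [-0.001, -0.147, 0.989, 0.001]
force: [-0.7, -0.7, -0.9]
grip_width: 0.434
```

```bash
python3 - <<'E'
from h import *
s=np.array(readout.sense()['eef_pos']);a=np.radians(17);ex=np.array([np.cos(a),np.sin(a),0]);ey=np.array([-ex[1],ex[0],0])
mv(591,194.7,120,107)
i=cams.camera_info('wrist');p,d=cams.capture('wrist');W=cloud('wrist',d,i)
for r in spotter.regions_of('wrist','bearing_c')[:4]:
    m=r['pixels']&(d>0)&(abs(W[...,2]-s[2])<30);q=W[m]-s
    if len(q)>20:
        k=(abs(q@ey)<17);b=q[k];A=np.linalg.lstsq(np.c_[b@ex,b@ey,np.ones(len(b))],b[:,2],rcond=None)[0]
        print(round(r['conf'],2),np.round(r['extent']),'X',np.percentile(b@ex,[.5,99.5]),'z',np.percentile(b[:,2],[5,50,95]),'plane',A)
E
```

```text
pos [ 469.5 -282.5  122. ] jaw 106.9 q6 -150.0 t 30.85 F [-0.7 -0.7 -0.9] g 0.434 tiltz [-0.001  0.001 -1.   ] 
  row cm/deg [-25.53  42.11   0.24] -0.1
0.64 [317. 272.  85.  83.] X [-21.67719426  16.48468286] z [-0.18438965  7.36872818  8.45635673] plane [ 3.18213457e-02 -2.45717440e-03  6.53594807e+00]
```

step_arm:
  plan: "-1 1.5 0 0 0;-3 5 0 0 0;-5.5 9 0 0 0;-8 13 0 0 0;-10.5 17.2 0 0 0;-13 21.4 0 0 0;-15.5 25.6 0 0 0;-18 29.7 0 0 0;-20.5 33.8 0 0 0;-23 38 0 0 0"

```text
time_s: 31.95
eef_pos: [579.1, 149.6, 121.9]
ee_rot: [-0.001, -0.147, 0.989, 0.0]
force: [0.4, -1.3, -0.7]
grip_width: 0.438
```

step_arm:
  plan: "-1.5 2.5 0 0 0;-2.5 4.1 0 0 0;-2.5 4.1 0 0 0;-2.5 4.1 3 0 0;-2.5 4.1 5 0 0;-2.5 4.1 5 0 0;-2.5 4.1 5 0 0"

```text
time_s: 32.65
eef_pos: [591.2, 193.5, 73.1]
ee_rot: [-0.0, -0.147, 0.989, -0.0]
force: [-0.1, -0.8, -0.7]
grip_width: 0.437
```

```bash
python3 - <<'E'
from h import *
s=np.array(readout.sense()['eef_pos']);a=np.radians(17);ex=np.array([np.cos(a),np.sin(a),0]);ey=np.array([-ex[1],ex[0],0])
mv(591,194.7,34,107)
i=cams.camera_info('side');p,d=cams.capture('side');W=cloud('side',d,i)
for r in spotter.regions_of('side','bearing_c')[:3]:
    m=r['pixels']&(d>0);q=W[m];print('side bearing',round(r['conf'],2),np.round(r['extent']),np.median(q,0))
for r in spotter.regions_of('side','flat_motor_c')[:2]:
    m=r['pixels']&(d>0);q=W[m];print('side flat',round(r['conf'],2),np.round(r['extent']),np.median(q,0))
c=proj('side',[591,194.7,40],i)[0];x,y=int(c[0]),int(c[1])
cv2.imwrite('pics/s1.png',cv2.resize(p[max(0,y-60):y+50,max(0,x-70):x+70,::-1],None,fx=5,fy=5,interpolation=2));print(c)
E
```

```text
pos [591.2 193.5  73.1] jaw 106.9 q6 -100.0 t 32.65 F [-0.1 -0.8 -0.7] g 0.437 tiltz [-0. -0. -1.] 
  row cm/deg [-0.01  0.12  3.91] -0.1
side bearing 0.86 [305. 313.  30.  25.] [ 338.71920275 -216.92410274   15.81565787]
side bearing 0.8 [426. 349.  18.  22.] [ 489.33184978 -388.19999868   11.16385104]
side bearing 0.64 [375. 355.  33.  33.] [ 405.49496846 -354.42322014   16.03354181]
side flat 0.74 [277. 163.  18.  22.] [500.44920237 207.55080082  20.28180249]
side flat 0.52 [309. 159.  19.  16.] [582.23359478 184.40848219  23.85672997]
[307.4373207  150.28842673]
```

View pics/s1.png

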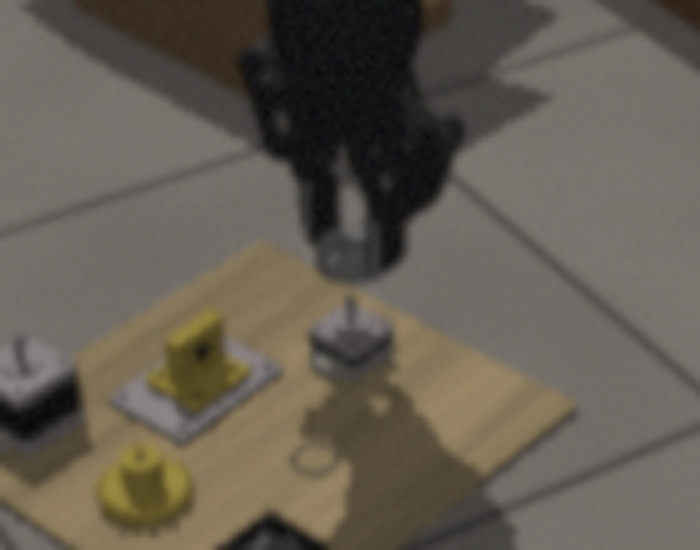

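step_arm:
  plan: "0 0.1 1 0 0;0 0.1 2 0 0;0 0.1 2.8 0 0;0 0.1 3.4 0 0;0 0.1 3.7 0 0;0 0.1 3.7 0 0"

```text
time_s: 33.4
eef_pos: [590.8, 195.1, 35.5]
ee_rot: [-0.0, -0.147, 0.989, 0.0]
force: [0.1, -0.5, -1.5]
grip_width: 0.438
```

```bash
python3 - <<'E'
from h import *
mv(591,194.7,34,107)
E
```

```text
pos [590.8 195.1  35.5] jaw 107.0 q6 -99.0 t 33.4 F [ 0.1 -0.5 -1.5] g 0.438 tiltz [-0. -0. -1.] 
  row cm/deg [-0.01 -0.05  0.15] -0.0
```

No contact yet, and the shaft is well inside the hole. Lower about 1.5 mm more and release.

step_arm:
  plan: "0 0 0.1 0 0;0 0 0.15 0 0;0 0 0.15 0 0;0 0 0.15 0 50;0 0 0.15 0 55;0 0 0.15 0 60;0 0 0.15 0 60;0 0 -1 0 60;0 0 -3 0 60;0 0 -6 0 60"

```text
time_s: 34.4
eef_pos: [590.2, 195.0, 96.1]
ee_rot: [-0.001, -0.147, 0.989, 0.0]
force: [0.1, 0.5, -0.3]
grip_width: 0.602
```

step_arm:
  plan: "0 0 -5 0 60;0 0 -9 0 60;0 -5 -9 0 60;0 -10 -9 0 60;0 -15 -9 0 60;0 -20 -9 0 60;0 -25 -9 0 60;0 -30 -9 0 60;0 -30 -9 0 60;0 -30 -9 0 60"

```text
time_s: 35.4
eef_pos: [678.3, -92.7, 186.2]
ee_rot: [0.0, -0.147, 0.989, 0.0]
force: [1.1, 0.3, -0.8]
grip_width: 0.597
```

```bash
python3 - <<'E'
from h import *
p,d=cams.capture('top');W=cloud('top',d);b=d>0
def f(c,r,lo,hi,n):
    m=(np.linalg.norm(W[...,:2]-c,axis=2)<r)&b;print(n,topfit(W,m,lo,hi))
f((591,194.7),30,39,47,'bearing top');f((591,194.7),32,25,33,'flat motor')
f((591,194.7),32,39,52,'')
f((415.6,234.4),32,43,52,'tall');f((467.7,62.8),32,22,31,'fan');f((442,149),35,13,20,'gear');f((442,149),35,30,40,'hub')
f((504,215),60,43,55,'rib')
for r in spotter.regions_of('top','plate_c')[:1]: print('plate',topfit(W,r['pixels']&b,9,15))
cv2.imwrite('pics/t9.png',cv2.resize(p[120:280,150:300,::-1],None,fx=3.7,fy=3.7,interpolation=2))
E
```

```text
bearing top (array([591.5, 194.3]), array([37.9, 38.4]), 45.7, np.float64(42.7), 211)
flat motor (array([590.4, 194.5]), array([34.2, 35.4]), 17.2, np.float64(30.0), 52)
 (array([591.5, 194.3]), array([37.9, 38.4]), 45.7, np.float64(42.7), 213)
tall (array([427.4, 228. ]), array([54.9, 28.2]), 61.1, np.float64(47.0), 190)
fan None
gear None
hub None
rib (array([506.4, 215.2]), array([36.1, 10.3]), 19.3, np.float64(47.9), 84)
plate (array([504.5, 215.2]), array([80.6, 56.5]), 19.2, np.float64(12.0), 490)
```

View pics/t9.png

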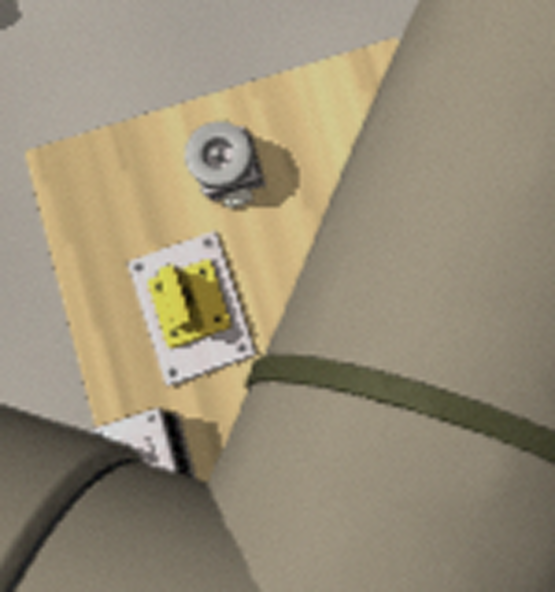

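step_arm:
  plan: "4 -4 0 0 60;8 -8 0 0 60;11 -12 0 0 60;13 -16 0 0 60;15 -20 0 0 60;15 -22 0 0 60;15 -22 0 0 60;15 -22 0 0 60"

```text
time_s: 36.3
eef_pos: [599.4, -344.5, 186.0]
ee_rot: [0.0, -0.148, 0.989, 0.0]
force: [-0.8, 0.4, -0.3]
grip_width: 0.6
```

```bash
python3 - <<'E'
from h import *
mv(500,-280,180,107)
p,d=cams.capture('top');W=cloud('top',d);b=d>0
def f(c,r,lo,hi,n):
    m=(np.linalg.norm(W[...,:2]-c,axis=2)<r)&b;print(n,topfit(W,m,lo,hi))
f((591,194.7),30,39,47,'bearing top');f((415.6,234.4),32,43,52,'tall');f((467.7,62.8),32,22,31,'fan');f((442,149),35,13,20,'gear');f((442,149),35,30,40,'hub')
f((504,215),60,43,55,'rib')
for r in spotter.regions_of('top','plate_c')[:1]: print('plate',topfit(W,r['pixels']&b,9,15))
E
```

```text
pos [ 599.4 -344.5  186. ] jaw 107.0 q6 -147.0 t 36.3 F [-0.8  0.4 -0.3] g 0.6 tiltz [-0.  0. -1.] 
  row cm/deg [7.62 9.08 0.61] 0.0
bearing top (array([590.6, 194.6]), array([37.6, 38.1]), 2.9, np.float64(42.8), 207)
tall (array([415.9, 234.7]), array([41.6, 42.2]), 17.1, np.float64(47.4), 255)
fan None
gear None
hub None
rib (array([506.6, 215.2]), array([36.1, 10.6]), 18.6, np.float64(47.8), 83)
plate (array([505., 216.]), array([80.3, 56.5]), 19.8, np.float64(12.2), 323)
```

```bash
python3 - <<'E'
from h import *
from rig import workorder
p,d=cams.capture('side');W=cloud('side',d);b=d>0
for c,r,lo,hi,n in(((442,149),35,12,19,'gear'),((442,149),20,30,38,'hub'),((467.7,62.8),34,21,30,'fan'),((415.6,234.4),34,42,50,'tall')):
    m=(np.linalg.norm(W[...,:2]-c,axis=2)<r)&b;print(n,topfit(W,m,lo,hi))
print(workorder.finish_job())
E
```

```text
gear (array([436.4, 142.8]), array([44.9, 48.6]), 73.2, np.float64(15.3), 130)
hub (array([437.7, 146. ]), array([19.6, 20.8]), 9.1, np.float64(32.6), 45)
fan (array([464.4,  60.7]), array([41.1, 40.9]), 16.5, np.float64(24.2), 148)
tall (array([411.7, 232.9]), array([42. , 43.5]), 18.2, np.float64(45.2), 159)
the job is handed in; nothing more can be done
None
```

The kit is laid out on the board and I handed the job in at about 36 s. Everything is released and the arm is clear. The system reports no verdict, so the figures below are my own camera checks.

| Part | Where it ended up | How it was checked |
|---|---|---|
| Plate | Flat, 1–1.5 mm from the ring mark between the tall and flat motors | Top camera, last look |
| Bracket | Upright on the plate, rib top within about 2 mm of the plate centre | Top camera, last look |
| Gear | Hub up, about 0.7 mm from the midpoint between the tall motor and the fan | Wrist camera, after the second placing |
| Bearing | Small grey ring, flat on the flat motor's boss with the shaft through its hole, centred within about 1 mm | Top camera, last look |
| Motors and fan | Tall motor and fan still where they were at the start (under 1 mm); flat motor within 1 mm once the bearing was on it | Tall motor: top camera, last look. Fan: wrist camera after the gear was placed |

- **Pushing the plate:** on the first push the fingertips rode up onto the plate at z = 45 mm. A second push at z = 41 mm worked.
- **Gear placed twice:** it first landed about 3 mm off its mark, so I gripped it again and shifted it.
- **Last look at the gear and fan:** the arm hid both from the top camera, so I used the side camera. It puts the gear hub about 2 mm from the tall motor–fan midpoint and the gear's lower disc about 4 mm off. The disc is partly hidden from that angle and the camera's own calibration is off by 2–4 mm, so I trust the wrist reading of 0.7 mm more.

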